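Roll a handle blank onto the marking-out centreline

TASK

Push on the top of the plain cylindrical handle blank to roll it across the marking-out board until it lies along the drawn centreline, and nudge it lengthwise so that its end sits against the stop batten, ready for the handle's lengths to be ticked off. Roll it over to the line rather than dragging it, never pick it up, and leave the turned pattern handle and everything else where they are.

Things in the scene. Friction and masses are not known exactly. Their poses are not given: they have to be found in the camera images.
- blank: the work: a plain straight pale wood cylinder, 40 mm in diameter, 180 mm long, about 0.16 kg, loose on the board, 85 to 115 mm left or right of the line and within 5 degrees of parallel to it. Origin on its axis at mid-length (20 mm below its top); x along its axis towards the batten, y and z turn as it rolls. It rolls easily and, let go, stops within about 10 mm
- blank_far_end (a point): centre of the blank's end face towards the batten (90 mm from its centre along its x), at the start 12 to 32 mm short of it. Fingertips grip the wood: a light press on the blank's top carries its top along, so its centre rolls half as far as the fingertip travels. Pushed lengthwise at its near end it slides; held lightly against the batten so, its near end can be swung to square it. Pushed hard sideways at mid-height it may skid
- blank_near_end (a point): centre of the blank's other end face, towards the robot (90 mm from its centre against its x)
- board: plywood marking-out board, fixed, 340 mm (x) by 460 mm (y), 18 mm thick; origin under its centre, x towards its far edge. A batten 25 mm wide, 24 mm high lies along y near that edge, its working face at x = 115 mm. The centreline, one long straight dark line 2 mm wide, runs along x mid-board from the batten to the near edge; a handle outline and short ticks are drawn about it
- line_stop (a point): the point on the board's face where the centreline meets the batten's working face; x points along the line into the batten, y across the line to the left, z up
- pattern: finished turned chisel handle with a brass ferrule, about 174 mm long and 35 mm at its thickest, lying loose on the board on the other side of the line from the blank; leave it. Origin on its axis near its middle; x along its axis
- pencil: flat grey carpenter's pencil, 144 x 14 x 8 mm, lying on the board near its near edge, right of the line; leave it. Origin under its middle, x along it
- live_centre: small steel lathe centre, 31 mm in diameter and 47 mm tall, standing point up on the board near its near left corner; leave it. Origin under its foot
- wax_tin: round metal tin, 72 mm in diameter and 50 mm tall, standing on the bench left of the board; leave it. Origin under its middle
- chuck: four-jaw lathe chuck, 100 mm in diameter and 66 mm tall, standing jaws up on the bench right of the board; leave it. Origin under its middle
- gouge: spindle gouge with a long wooden handle and steel blade, about 410 mm long, 32 mm thick, lying on the bench left of the board; leave it. Origin under its middle, x towards the blade
- callipers: steel outside callipers, about 150 x 110 x 12 mm, lying flat on the bench right of the board; leave it. Origin under its middle
Not all that is in view belongs to the job. What is shaped like the blank but red is not meant.

How it is judged (in metres and radians):
On the way:
1. the blank has rolled over by about half a turn (its start top side now underneath, within 30 degrees) on its way to the line (angle between blank's own z axis and vertical above 2.6 rad), for 0.03 s.
At the end, for the whole second after the job is handed in: The blank lies still, flat on the board along the centreline: the centres of both its ends are within 5 mm of the line sideways, and its end is within 4 mm of the batten's face (y of blank_far_end in the frame of line_stop between -0.005 and 0.005 m and z of blank_far_end in the frame of line_stop between 0.015 and 0.024 m and y of blank_near_end in the frame of line_stop between -0.005 and 0.005 m and z of blank_near_end in the frame of line_stop between 0.015 and 0.024 m and x of blank_far_end in the frame of line_stop above -0.004 m and linear speed of blank below 0.01 m/s and angular speed of blank below 0.3 rad/s); the robot touches nothing.
It fails at once if the blank was picked up (an end raised more than 12 mm off the board) (z of any of blank_far_end, blank_near_end in the frame of line_stop above 0.032 m).
It fails at once if the turned pattern handle was moved by more than 15 mm (distance of pattern from where it was at the start of the episode above 0.015 m).
It fails at once if another thing on the board or bench (pencil, live centre, wax tin, chuck, gouge, callipers) was moved by more than 15 mm (distance of any of pencil, live_centre, wax_tin, chuck, gouge, callipers from where it was at the start of the episode above 0.015 m).
It also fails if it takes over 61 s, if anything falls off the work surface, if the arm or the gripper's body presses on something with over 40 N, if the wrist force passes 120 N, or if a joint passes its speed limit or range.

ROBOT

A 6-joint arm with a two-finger parallel gripper is mounted at the origin on the work surface. World frame = base frame: x ahead of the robot, y to its left, z up, the work surface at z = 0. Lengths are in mm, angles in rad, forces in N, time in s.
With the tool pointing down it reaches from about 350 to 875 mm from the base axis. Payload 4.2 kg.
Tool frame: the origin (TCP) lies at the very end of the fingers, on their centre line; the grasp point (between the pads) lies 19 mm behind it; z points along the fingers, y is the line along which they close (so a half turn about z gives the same grasp; the last joint's range is limited). The gripper opens to 85 mm and grips with 20 to 120 N. Pads are 22 mm wide; open, the fingers measure 114 mm over their backs; the gripper's body (76 mm by 85 mm) begins 54 mm behind the grasp point. The pads swing forward as they close: fully open they stand 13 mm farther back than shut.
Start: joints at [-0.922, 0.385, 0.008, 0, -1.194, -0.259], TCP at [237.515, -578.088, 197.312] pointing down, gripper open.
Joint ranges: [-3.14, 3.14], [-1.21, 2.06], [-1.07, 1.41], [-3.16, 2.05], [-2.99, -0.16], [-3.1, 3.1]. Speed limits (rad/s): [2.79, 2.79, 3.14, 3.14, 3.14, 3.14].

INTERFACE

Orientations are given as a unit quaternion [x, y, z, w].
In Python, from bench import arm, optics gives the robot as it stands. The module is installed in compiled form; this text tells all that it offers.
- The arm moves only by the tool step_arm, never from a script. Its argument "motion" is a list of rows, each an object with "dr": the turn, a rotation vector about the tool's x, y, z in units of 8 degrees (1.0 is 8 degrees), a list of three; "slide": the shift along the tool's x, y, z in mm, a list of three; "jaw": the finger opening in mm, from 0 to 85.4. A call has exactly 8 rows; each row is the pose to reach, as a shift and turn from the pose commanded when the call began, along the tool's axes at that moment; what a row does not reach only later rows make up. A row lasts 1/8 s, in which the tool goes at most 62.5 mm and 10.7 degrees, less where a joint would pass 70% of its speed; a pose out of reach is approached as far as the arm can. A call with a gripper value outside its range is refused whole. The fingers move at their own pace and stop on an object; the grip force is fixed at half the most. Time passes only in rows, so rows that repeat a pose let the fingers close, or fill a call up. It gives the time, the measured TCP pose, the force, the opening and the grip force at its end, in the units of the state.
- arm.read_state(): the state, without advancing time (a new reading comes with each control period).
- optics.get_image(name): name is "scene" or "top" or "wrist"; returns the picture (400x640x3 uint8, blue, green, red); there is no depth.
- optics.camera_info(name): a dict with "camera_matrix" (3x3 intrinsics, pixels), "view" (4x4, takes a point from world to camera coordinates); the wrist camera has in their place "T_tool_cam" (4x4, takes a point from camera to tool coordinates, whose origin is the TCP and whose axes are the flange's). Camera axes: x right, y up, looking along -z (the intrinsics and any distortion apply to the point x, -y, -z); pixel columns grow to the right and rows downward; lengths in mm; the calibration is good to about 2 mm. A picture is of the moment at which its call begins: read the wrist's pose just before it. camera_info takes no time and is no camera call.
- arm.job_done(): hands the job in; it is judged then, once.
The state is a dict: "clock": time; "joints": joint angles; "joint_vel": joint speeds; "joint_efforts": joint torques, N m; "position": TCP position; "ee_rot": TCP orientation; "contact_force": force on the tool from outside, world axes, zero at the start; "wrist_torque": the same for the moment, N m; "gripper_width": finger opening in mm; "grasp_force": force on a finger pad.
Only numpy, scipy, OpenCV 4.12 (cv2) and the standard library are available. Lean on these libraries where they do the work, as an engineer would, in place of code of your own. Each camera call takes 0.05 s, during which the arm holds its last target. There are 200 camera calls.

## Working session

There is one attempt and no reset: what is moved stays moved. The work goes in short steps, Python scripts to look and compute and a tool call to move; the robot and the scene stay as the last step left them, time stands still between calls to the robot, and variables do not carry over. Pictures are saved under pics/ and viewed, at most 10 in all, crops included, and the job is handed in when it is done.

Besides the shell and the picture viewer there is one more tool, called as name(argument=value, ...), one argument or row to a line, values as JSON. step_arm: Moves the arm, as the interface text tells. Its arguments: {"type":"object","properties":{"motion":{"type":"array","items":{"type":"object","properties":{"dr":{"type":"array","items":{"type":"number"}},"slide":{"type":"array","items":{"type":"number"}},"jaw":{"type":"number"}}}}},"required":["motion"]}

```bash
mkdir -p pics
cat > h.py <<'E'
import numpy as np, cv2
from bench import arm, optics
from scipy.spatial.transform import Rotation as R
def cam(name,st=None):
    c=optics.camera_info(name); K=np.array(c["camera_matrix"])
    if "view" in c: V=np.array(c["view"])
    else:
        T=np.eye(4);T[:3,:3]=R.from_quat(st["ee_rot"]).as_matrix();T[:3,3]=st["position"]
        V=np.linalg.inv(T@np.array(c["T_tool_cam"]))
    return K,V,c
def px2w(p,z,K,V):
    d=np.array([(p[0]-K[0,2])/K[0,0],-(p[1]-K[1,2])/K[1,1],-1.])
    Rt=V[:3,:3].T; o=-Rt@V[:3,3]; d=Rt@d
    return o+d*(z-o[2])/d[2]
def w2px(P,K,V):
    q=V[:3,:3]@np.array(P,float)+V[:3,3]
    return np.array([K[0,0]*q[0]/-q[2]+K[0,2],K[1,1]*-q[1]/-q[2]+K[1,2]])
def snap(name,fn):
    st=arm.read_state(); im=np.array(optics.get_image(name)); cv2.imwrite("pics/"+fn,im); return st,im
E
python3 - <<'E'
from h import *
s,_=snap("top","top0.png"); snap("scene","scene0.png")
for n in("top","scene","wrist"):
    K,V,c=cam(n,s); print(n,{k:np.round(v,3).tolist() if not isinstance(v,str) else v for k,v in c.items()})
print(s)
E
```

```text
top {'camera_matrix': [[468.39, 0.0, 317.512], [0.0, 468.39, 201.23], [0.0, 0.0, 1.0]], 'view': [[0.008, -1.0, 0.004, -16.456], [0.993, 0.008, 0.116, -499.327], [-0.116, 0.003, 0.993, -1256.148], [0.0, 0.0, 0.0, 1.0]]}
scene {'camera_matrix': [[445.377, 0.0, 314.73], [0.0, 445.377, 204.968], [0.0, 0.0, 1.0]], 'view': [[0.159, 0.987, 0.011, -83.386], [-0.784, 0.119, 0.609, 366.158], [0.6, -0.105, 0.793, -1676.05], [0.0, 0.0, 0.0, 1.0]]}
wrist {'camera_matrix': [[349.277, 0.0, 316.701], [0.0, 349.277, 195.891], [0.0, 0.0, 1.0]], 'T_tool_cam': [[0.0, 0.961, 0.278, 70.821], [1.0, -0.0, 0.0, 0.459], [0.001, 0.278, -0.961, -176.722], [0.0, 0.0, 0.0, 1.0]]}
{'clock': 0.0, 'joints': array([-9.22385585e-01,  3.85558893e-01,  6.65477103e-03, -5.32966904e-04,
       -1.19401969e+00, -2.58606251e-01]), 'joint_vel': array([ 0.00167263, -0.00139244, -0.00085248,  0.00088657,  0.0002781 ,
       -0.00040735]), 'joint_efforts': array([-2.02371571e-04, -3.92289913e+01,  1.88395053e+01,  4.18606773e+00,
       -4.77961570e-03, -1.21648961e-05]), 'position': array([ 237.28409922, -577.49591863,  196.22655308]), 'ee_rot': array([-1.93574067e-01,  9.81085056e-01,  1.06473083e-03, -2.43399331e-04]), 'contact_force': array([ 0.16581822, -0.3173731 ,  0.29567459]), 'wrist_torque': array([-0.0075528 , -0.02034614,  0.04539689]), 'grasp_force': 0.0, 'gripper_width': 85.6015218708338}
```

View pics/top0.png

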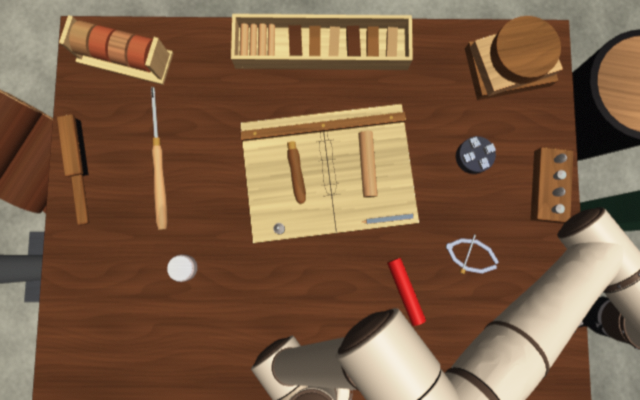

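View pics/scene0.png

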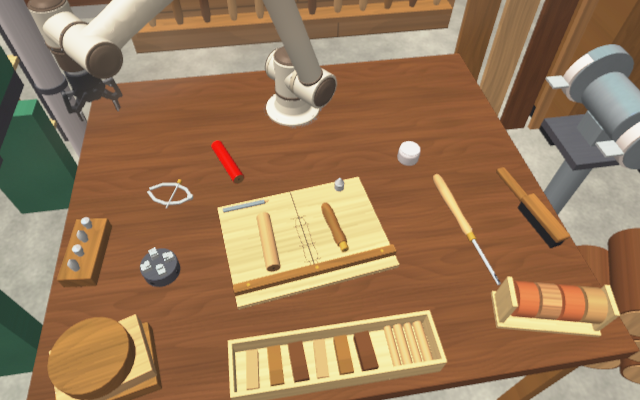

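The top view shows three candidates. The pale plain cylinder right of the line, at (368,163), is the blank. The turned pattern with its ferrule is at (296,172). The red cylinder at (406,292) is excluded because it is red. I'll check the choice in a close crop.

Run:
```python
import cv2
im=cv2.imread("pics/top0.png")[95:245,235:425]
cv2.imwrite("pics/crop0.png",cv2.resize(im,None,fx=4,fy=4,interpolation=cv2.INTER_CUBIC))
```

```text
(no output)
```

View pics/crop0.png

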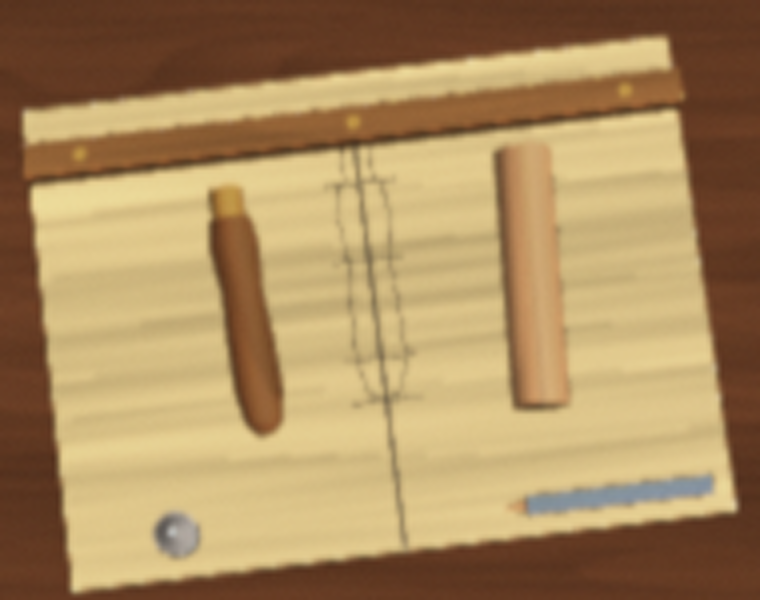

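The crop confirms the blank: plain and pale, with ends near crop (525,146) and (542,406). The centreline runs from (355,147) to (405,547).

Run:
```python
from h import *
K,V,_=cam("top")
f=lambda u,v,z:px2w((235+u/4-.375,95+v/4-.375),z,K,V)
for n,u,v,z in [("c1",22,110,18),("c2",668,37,18),("c3",737,511,18),("c4",72,592,18),("L1",355,147,18),("L2",405,547,18),("bf",523,146,38),("bn",542,406,38),("pf",226,187,30),("pn",264,433,30),("pw",248,335,36),("pencil",508,507,22),("lc",178,545,18)]:
    print(n,np.round(f(u,v,z),1))
P={k:f(*a)[:2] for k,a in dict(c1=(22,110,18),c2=(668,37,18),c3=(737,511,18),c4=(72,592,18)).items()}
c=sum(P.values())/4; e=(P["c1"]-P["c4"])+(P["c2"]-P["c3"]); f2=(P["c1"]-P["c2"])+(P["c4"]-P["c3"])
print(c,np.degrees(np.arctan2(e[1],e[0])),np.degrees(np.arctan2(-f2[0],f2[1])),[np.linalg.norm(P[a]-P[b]) for a,b in ("c1 c2".split(),"c2 c3".split())])
L1=f(355,147,18)[:2];L2=f(405,547,18)[:2];d=L1-L2;print(np.degrees(np.arctan2(d[1],d[0])))
a=np.arctan2(e[1],e[0]);x=np.array([np.cos(a),np.sin(a)]);y=np.array([-x[1],x[0]])
S=c+115*x; print("stop",S)
for q in((523,146,38),(542,406,38)):
    w=f(*q)[:2]-S; print(w@x,w@y)
w=L2-S;print(w@x,w@y);w=L1-S;print(w@x,w@y)
```

```text
c1 [723.6 207.7  18. ]
c2 [ 780.9 -249.    18. ]
c3 [ 444.4 -292.2   18. ]
c4 [385.1 164.3  18. ]
L1 [699.  -27.4  18. ]
L2 [417.8 -63.5  18. ]
bf [ 695.3 -143.6   38. ]
bn [ 513.6 -155.8   38. ]
pf [666.4  62.4  30. ]
pn [494.4  33.9  30. ]
pw [561.3  45.5  36. ]
pencil [ 445.6 -134.    22. ]
lc [417.9  92.4  18. ]
[583.51996208 -42.28058218] 7.310512498399351 7.279856288409272 [np.float64(460.22893839013057), np.float64(339.28533831516023)]
7.329459802800425
stop [697.58514    -27.64722353]
-17.00650176121383 -114.69366824054423
-198.76567690023927 -103.73519045867927
-282.09775353478113 0.02068402363695705
1.3988383426753244 0.11443432190364838
```

step_arm(
  motion=[
    {"dr": [0, 0, -1.12], "slide": [-53, 26.4, 6], "jaw": 85},
    {"dr": [0, 0, -2.24], "slide": [-106, 52.8, 12], "jaw": 85},
    {"dr": [0, 0, -3.36], "slide": [-159, 79.2, 18], "jaw": 85},
    {"dr": [0, 0, -4.48], "slide": [-212, 105.6, 24], "jaw": 85},
    {"dr": [0, 0, -5.6], "slide": [-265, 132, 30], "jaw": 85},
    {"dr": [0, 0, -6.72], "slide": [-318, 158.4, 36], "jaw": 85},
    {"dr": [0, 0, -7.84], "slide": [-371, 185, 42], "jaw": 85},
    {"dr": [0, 0, -8.94], "slide": [-424, 211, 48], "jaw": 85},
  ],
)

```text
clock: 1.1
position: [550.3, -220.0, 148.8]
ee_rot: [0.732, -0.681, -0.0, 0.0]
contact_force: [0.7, 0.1, -0.1]
gripper_width: 85.0
grasp_force: 0.0
```

step_arm(
  motion=[
    {"dr": [0, 0, 0], "slide": [-20, -20, 10], "jaw": 85},
    {"dr": [0, 0, 0], "slide": [-45, -45, 25], "jaw": 85},
    {"dr": [0, 0, 0], "slide": [-58, -59, 45], "jaw": 85},
    {"dr": [0, 0, 0], "slide": [-58, -59, 58], "jaw": 85},
    {"dr": [0, 0, 0], "slide": [-58, -59, 58], "jaw": 85},
    {"dr": [0, 0, 0], "slide": [-58, -59, 58], "jaw": 85},
    {"dr": [0, 0, 0], "slide": [-58, -59, 58], "jaw": 85},
    {"dr": [0, 0, 0], "slide": [-58, -59, 58], "jaw": 85},
  ],
)

```text
clock: 2.1
position: [604.6, -160.4, 92.1]
ee_rot: [0.73, -0.683, 0.001, -0.0]
contact_force: [-0.6, 0.3, 0.3]
gripper_width: 85.0
grasp_force: 0.0
```

Run:
```python
from h import *
s,im=snap("wrist","w1.png")
K,V,_=cam("wrist",s)
print(s["position"],s["ee_rot"],s["contact_force"])
for P in [(694,-143.6,38),(513.6,-155.8,38),(697.6,-27.6,18)]: print(w2px(P,K,V))
```

```text
[ 604.62014798 -160.37851938   92.08874497] [ 7.30293731e-01 -6.83132951e-01  5.01461379e-04 -4.32411599e-04] [-0.59050257  0.34732402  0.312757  ]
[187.32810894 215.54341002]
[445.86191202 215.45087355]
[196.39569131 336.60762546]
```

View pics/w1.png

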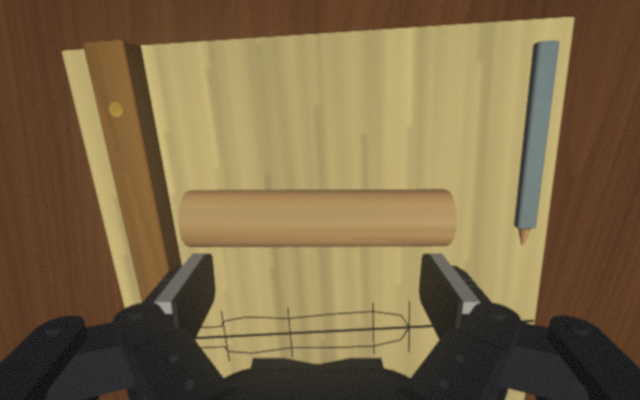

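The close view shows the blank at cols 182–455, rows 190–247, within 2 mm of the prediction. The centreline is at row ~330. Next I touch down lightly.

step_arm(
  motion=[
    {"dr": [0, 0, 0], "slide": [-4, 0, 12], "jaw": 85},
    {"dr": [0, 0, 0], "slide": [-4, 0, 25], "jaw": 85},
    {"dr": [0, 0, 0], "slide": [-4, 0, 36], "jaw": 85},
    {"dr": [0, 0, 0], "slide": [-4, 0, 41], "jaw": 85},
    {"dr": [0, 0, 0], "slide": [-4, 0, 44], "jaw": 85},
    {"dr": [0, 0, 0], "slide": [-4, 0, 46], "jaw": 85},
    {"dr": [0, 0, 0], "slide": [-4, 0, 46], "jaw": 85},
    {"dr": [0, 0, 0], "slide": [-4, 0, 46], "jaw": 85},
  ],
)

```text
clock: 3.15
position: [604.5, -156.0, 45.7]
ee_rot: [0.731, -0.683, 0.0, -0.0]
contact_force: [-0.5, 0.1, -0.1]
gripper_width: 85.0
grasp_force: 0.0
```

step_arm(
  motion=[
    {"dr": [0, 0, 0], "slide": [0, 0, 0.5], "jaw": 85},
    {"dr": [0, 0, 0], "slide": [0, 0, 1], "jaw": 85},
    {"dr": [0, 0, 0], "slide": [0, 0, 1.3], "jaw": 85},
    {"dr": [0, 0, 0], "slide": [0, 0, 1.6], "jaw": 85},
    {"dr": [0, 0, 0], "slide": [0, 0, 1.6], "jaw": 85},
    {"dr": [0, 0, 0], "slide": [0, 0, 1.6], "jaw": 85},
    {"dr": [0, 0, 0], "slide": [0, 0, 1.6], "jaw": 85},
    {"dr": [0, 0, 0], "slide": [0, 0, 1.6], "jaw": 85},
  ],
)

```text
clock: 4.15
position: [604.2, -156.0, 43.7]
ee_rot: [0.73, -0.683, 0.0, -0.0]
contact_force: [-0.9, 0.2, 0.1]
gripper_width: 84.9
grasp_force: 0.0
```

step_arm(
  motion=[
    {"dr": [0, 0, 0], "slide": [0, 0, 0.5], "jaw": 85},
    {"dr": [0, 0, 0], "slide": [0, 0, 1], "jaw": 85},
    {"dr": [0, 0, 0], "slide": [0, 0, 1.5], "jaw": 85},
    {"dr": [0, 0, 0], "slide": [0, 0, 1.8], "jaw": 85},
    {"dr": [0, 0, 0], "slide": [0, 0, 1.8], "jaw": 85},
    {"dr": [0, 0, 0], "slide": [0, 0, 1.8], "jaw": 85},
    {"dr": [0, 0, 0], "slide": [0, 0, 1.8], "jaw": 85},
    {"dr": [0, 0, 0], "slide": [0, 0, 1.8], "jaw": 85},
  ],
)

```text
clock: 5.15
position: [604.2, -155.9, 41.9]
ee_rot: [0.73, -0.683, -0.0, -0.0]
contact_force: [0.7, -0.1, 0.4]
gripper_width: 85.1
grasp_force: 0.0
```

Run:
```python
from h import *
s,im=snap("wrist","w2.png"); print(s["position"],s["contact_force"],s["wrist_torque"])
```

```text
[ 604.2335515  -155.93554805   41.91355589] [ 0.65423772 -0.0811081   0.40339759] [0.00941413 0.00048673 0.00303335]
```

View pics/w2.png

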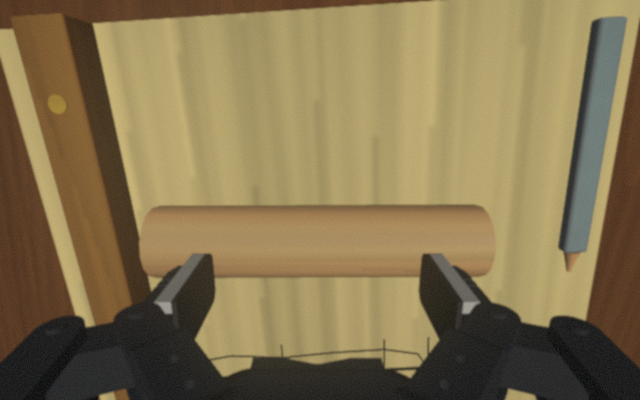

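Run:
```python
from h import *
s=arm.read_state(); K,V,_=cam("wrist",s)
Rm=R.from_quat(s["ee_rot"]).as_matrix();p=s["position"]
for t in [(11,-43,-13),(-11,-43,-13),(11,-43,-35),(11,-57,-13),(0,0,0)]:
    w=Rm@np.array(t)+p; print(t,np.round(w,1),np.round(w2px(w,K,V)))
# blank top edge rows: tangent fit for center Y
import scipy.optimize as so
o=-V[:3,:3].T@V[:3,3]; print("cam",o)
for cy in np.arange(-156,-142,2):
    rows=[]
    for a in np.linspace(0,2*np.pi,181): rows.append(w2px((604,cy+20*np.cos(a),38+20*np.sin(a)),K,V)[1])
    print(cy,round(min(rows),1),round(max(rows),1))
```

```text
(11, -43, -13) [ 647.9 -164.    54.9] [230. 219.]
(-11, -43, -13) [ 646.4 -142.1   54.9] [233. 259.]
(11, -43, -35) [ 647.9 -164.    76.9] [218. 236.]
(11, -57, -13) [ 661.8 -163.1   54.9] [202. 219.]
(0, 0, 0) [ 604.2 -156.    41.9] [316. 230.]
cam [ 608.88645264 -226.24123958  218.64872694]
-156 191.2 264.1
-154 194.7 267.4
-152 198.1 270.7
-150 201.5 274.0
-148 204.9 277.3
-146 208.3 280.6
-144 211.7 283.8
```

The wrist view puts the blank's axis at y = -148 (rows 205–277). The open tips look well above its top, so there was no contact. I'll lift and use shut fingers, whose tip is exactly the TCP.

step_arm(
  motion=[
    {"dr": [0, 0, 0], "slide": [0, 0, -15], "jaw": 85},
    {"dr": [0, 0, 0], "slide": [0, 0, -33], "jaw": 85},
    {"dr": [0, 0, 0], "slide": [0, 0, -33], "jaw": 0},
    {"dr": [0, 0, 0], "slide": [0, 0, -33], "jaw": 0},
    {"dr": [0, 0, 0], "slide": [0, 0, -33], "jaw": 0},
    {"dr": [0, 0, 0], "slide": [0, 0, -33], "jaw": 0},
    {"dr": [0, 0, 0], "slide": [0, 0, -33], "jaw": 0},
    {"dr": [0, 0, 0], "slide": [0, 0, -33], "jaw": 0},
  ],
)

```text
clock: 6.2
position: [604.2, -156.0, 74.7]
ee_rot: [0.73, -0.683, -0.0, 0.0]
contact_force: [0.1, -0.2, 0.4]
gripper_width: -0.1
grasp_force: 0.0
```

Run:
```python
from h import *
s,im=snap("wrist","w3.png"); print(s["position"],s["gripper_width"]); K,V,_=cam("wrist",s)
Rm=R.from_quat(s["ee_rot"]).as_matrix();p=s["position"]
for t in [(11,0,0),(-11,0,0),(11,14,0),(11,14,-19)]: print(t,np.round(w2px(Rm@np.array(t)+p,K,V)))
```

```text
[ 604.17585254 -155.95669404   74.71314728] -0.1443759920669767
(11, 0, 0) [316. 211.]
(-11, 0, 0) [316. 249.]
(11, 14, 0) [343. 211.]
(11, 14, -19) [345. 223.]
```

View pics/w3.png

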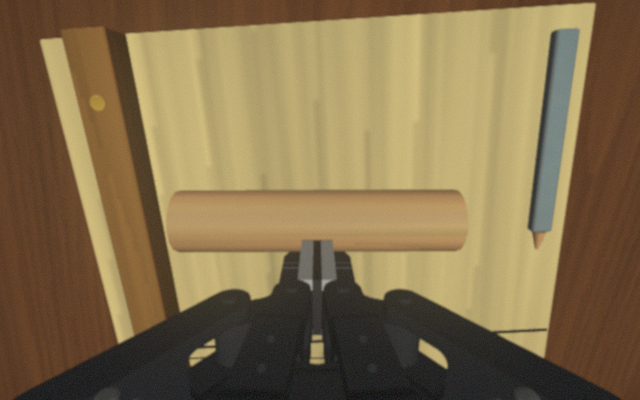

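step_arm(
  motion=[
    {"dr": [0, 0, 0], "slide": [0, 0, 8], "jaw": 0},
    {"dr": [0, 0, 0], "slide": [0, 0, 14], "jaw": 0},
    {"dr": [0, 0, 0], "slide": [0, 0, 16], "jaw": 0},
    {"dr": [0, 0, 0], "slide": [0, 0, 17], "jaw": 0},
    {"dr": [0, 0, 0], "slide": [0, 0, 17.5], "jaw": 0},
    {"dr": [0, 0, 0], "slide": [0, 0, 18], "jaw": 0},
    {"dr": [0, 0, 0], "slide": [0, 0, 18], "jaw": 0},
    {"dr": [0, 0, 0], "slide": [0, 0, 18], "jaw": 0},
  ],
)

```text
clock: 7.25
position: [604.3, -156.0, 57.0]
ee_rot: [0.73, -0.683, 0.0, -0.0]
contact_force: [-0.1, 0.3, -0.5]
gripper_width: -0.1
grasp_force: 0.0
```

Run:
```python
from h import *
s,im=snap("scene","s1.png"); print(s["position"],s["contact_force"]); K,V,_=cam("scene")
q=w2px(s["position"],K,V); print(q,w2px(s["position"]+[0,0,32],K,V))
x,y=q.astype(int); c=im[y-60:y+40,x-65:x+65]
c=cv2.resize(c,None,fx=6,fy=6,interpolation=cv2.INTER_CUBIC); print(x-65,y-60); cv2.imwrite("pics/s1c.png",c)
```

```text
[ 604.30166478 -155.96619127   57.02155747] [-0.12012325  0.31236813 -0.4534505 ]
[264.66264174 237.59089203] [263.75323824 231.19240032]
199 177
```

View pics/s1c.png

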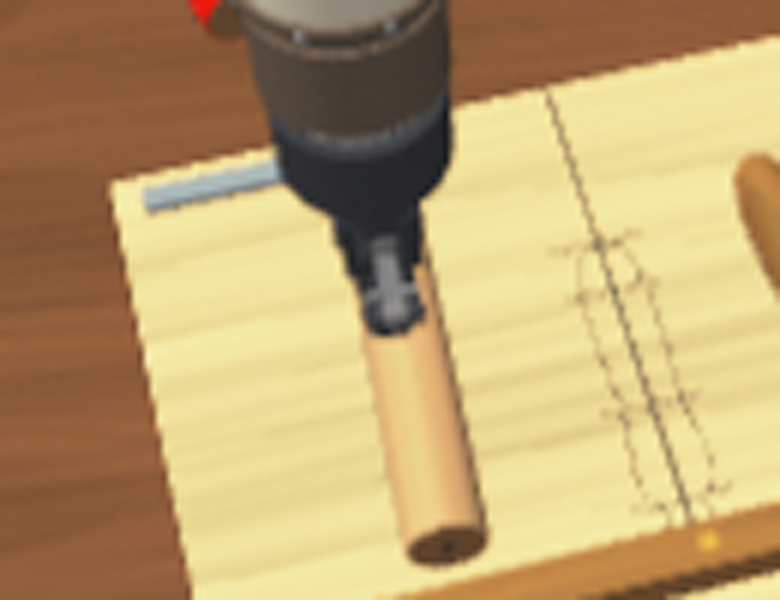

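The tip appears at scene pixel (264,233), but the TCP projects to (265,238). So the visible tips end roughly 25–30 mm behind the reported TCP. I'll keep probing by force.

step_arm(
  motion=[
    {"dr": [0, 0, 0], "slide": [0, 0, 3], "jaw": 0},
    {"dr": [0, 0, 0], "slide": [0, 0, 6], "jaw": 0},
    {"dr": [0, 0, 0], "slide": [0, 0, 9], "jaw": 0},
    {"dr": [0, 0, 0], "slide": [0, 0, 12], "jaw": 0},
    {"dr": [0, 0, 0], "slide": [0, 0, 14], "jaw": 0},
    {"dr": [0, 0, 0], "slide": [0, 0, 16], "jaw": 0},
    {"dr": [0, 0, 0], "slide": [0, 0, 18], "jaw": 0},
    {"dr": [0, 0, 0], "slide": [0, 0, 20], "jaw": 0},
  ],
)

```text
clock: 8.3
position: [604.2, -156.0, 36.8]
ee_rot: [0.73, -0.683, 0.0, -0.0]
contact_force: [-0.6, -1.1, 0.2]
gripper_width: -0.2
grasp_force: 0.0
```

step_arm(
  motion=[
    {"dr": [0, 0, 0], "slide": [0, 0, 0.5], "jaw": 0},
    {"dr": [0, 0, 0], "slide": [0, 0, 1], "jaw": 0},
    {"dr": [0, 0, 0], "slide": [0, 0, 1.5], "jaw": 0},
    {"dr": [0, 0, 0], "slide": [0, 0, 2], "jaw": 0},
    {"dr": [0, 0, 0], "slide": [0, 0, 2.5], "jaw": 0},
    {"dr": [0, 0, 0], "slide": [0, 0, 3], "jaw": 0},
    {"dr": [0, 0, 0], "slide": [0, 0, 3.5], "jaw": 0},
    {"dr": [0, 0, 0], "slide": [0, 0, 4], "jaw": 0},
  ],
)

```text
clock: 9.3
position: [604.2, -156.0, 32.9]
ee_rot: [0.73, -0.683, -0.0, 0.0]
contact_force: [0.6, -0.2, 0.2]
gripper_width: -0.2
grasp_force: 0.0
```

```bash
cat >> h.py <<'E'
def blank(fn):
    """axis ends of the blank in the line frame from the wrist picture, by colour mask + minAreaRect-like fit"""
    s,im=snap("wrist",fn); K,V,_=cam("wrist",s)
    hsv=cv2.cvtColor(im,cv2.COLOR_BGR2HSV)
    return s,im,hsv,K,V
E
python3 - <<'E'
from h import *
s,im,hsv,K,V=blank("w4.png"); print(s["position"],s["contact_force"],s["wrist_torque"])
im1=cv2.imread("pics/w1.png"); h1=cv2.cvtColor(im1,cv2.COLOR_BGR2HSV)
for n,p in dict(blank=(218,320),blankhi=(200,300),blanklo=(240,320),board=(120,300),board2=(280,260),batten=(200,140),bench=(300,50)).items(): print(n,h1[p])
E
```

```text
[ 604.19936593 -155.99335774   32.85950125] [ 0.59853283 -0.16674675  0.24558547] [ 0.07116147 -0.03051043  0.03784055]
blank [ 18 108 173]
blankhi [ 17 121 171]
blanklo [ 16 120 162]
board [ 23  98 179]
board2 [ 23  98 187]
batten [ 17 145 135]
bench [ 12 150  90]
```

```bash
cat >> h.py <<'E'
S=np.array([697.6,-27.6]); a_=np.radians(7.31); ex=np.array([np.cos(a_),np.sin(a_)]); ey=np.array([-ex[1],ex[0]])
def mask(im):
    h=cv2.cvtColor(im,cv2.COLOR_BGR2HSV)
    m=cv2.inRange(h,(14,90,140),(20,135,255)); m=cv2.morphologyEx(m,cv2.MORPH_OPEN,np.ones((5,5)))
    m=cv2.morphologyEx(m,cv2.MORPH_CLOSE,np.ones((9,9)))
    n,l,st,_=cv2.connectedComponentsWithStats(m); i=1+np.argmax(st[1:,4]); return l==i,st[i]
E
python3 - <<'E'
from h import *
for f in("w1.png","w3.png","w4.png"):
    im=cv2.imread("pics/"+f); m,st=mask(im); print(f,st)
    for c in np.linspace(st[0]+15,st[0]+st[2]-15,7).astype(int):
        r=np.where(m[:,c])[0]; print(c,r.min() if len(r) else None,r.max() if len(r) else None,end=" | ")
    print()
s=arm.read_state();K,V,_=cam("wrist",s)
for cy in np.arange(-152,-142,2):
    rows=[w2px((604,cy+20*np.cos(a),38+20*np.sin(a)),K,V)[1] for a in np.linspace(0,2*np.pi,181)]
    print(cy,round(min(rows),1),round(max(rows),1))
c=cv2.imread("pics/w4.png")[:, 100:540]; cv2.imwrite("pics/w4c.png",c)
E
```

```text
w1.png [  179   191   277    53 13981]
194 192 242 | 235 193 243 | 276 193 243 | 317 193 243 | 358 193 243 | 399 193 243 | 441 193 242 | 
w3.png [  166   191   302    59 16580]
181 191 248 | 226 191 248 | 271 193 248 | 317 193 239 | 362 193 248 | 407 192 248 | 453 193 248 | 
w4.png [  130   213   375    73 22669]
145 213 282 | 202 214 282 | 260 215 283 | 317 215 239 | 375 215 283 | 432 216 282 | 490 216 283 | 
-152 203.0 279.3
-150 206.6 282.7
-148 210.1 286.1
-146 213.6 289.5
-144 217.1 292.9
```

View pics/w4c.png

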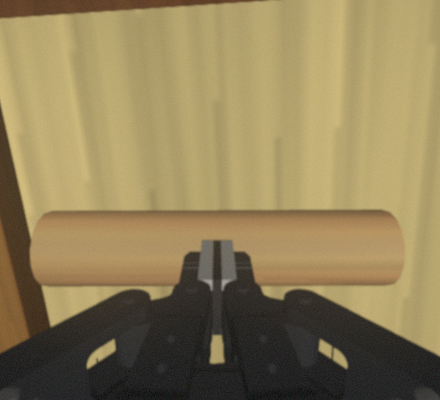

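The blank is undisturbed, and the tip at (317,240) is still just above it. I continue down.

step_arm(
  motion=[
    {"dr": [0, 0, 0], "slide": [0, 0, 0.5], "jaw": 0},
    {"dr": [0, 0, 0], "slide": [0, 0, 1], "jaw": 0},
    {"dr": [0, 0, 0], "slide": [0, 0, 1.5], "jaw": 0},
    {"dr": [0, 0, 0], "slide": [0, 0, 2], "jaw": 0},
    {"dr": [0, 0, 0], "slide": [0, 0, 2.5], "jaw": 0},
    {"dr": [0, 0, 0], "slide": [0, 0, 3], "jaw": 0},
    {"dr": [0, 0, 0], "slide": [0, 0, 3.5], "jaw": 0},
    {"dr": [0, 0, 0], "slide": [0, 0, 4], "jaw": 0},
  ],
)

```text
clock: 10.35
position: [604.2, -156.0, 28.9]
ee_rot: [0.73, -0.683, 0.0, -0.0]
contact_force: [0.2, -0.8, 0.6]
gripper_width: 0.3
grasp_force: 0.0
```

step_arm(
  motion=[
    {"dr": [0, 0, 0], "slide": [0, 0, 0.5], "jaw": 0},
    {"dr": [0, 0, 0], "slide": [0, 0, 1], "jaw": 0},
    {"dr": [0, 0, 0], "slide": [0, 0, 1.5], "jaw": 0},
    {"dr": [0, 0, 0], "slide": [0, 0, 2], "jaw": 0},
    {"dr": [0, 0, 0], "slide": [0, 0, 2.5], "jaw": 0},
    {"dr": [0, 0, 0], "slide": [0, 0, 3], "jaw": 0},
    {"dr": [0, 0, 0], "slide": [0, 0, 3.5], "jaw": 0},
    {"dr": [0, 0, 0], "slide": [0, 0, 4], "jaw": 0},
  ],
)

```text
clock: 11.35
position: [604.2, -156.0, 24.9]
ee_rot: [0.731, -0.683, 0.0, 0.0]
contact_force: [-0.3, 0.3, 0.1]
gripper_width: -0.2
grasp_force: 0.0
```

step_arm(
  motion=[
    {"dr": [0, 0, 0], "slide": [0, 0, 0.5], "jaw": 0},
    {"dr": [0, 0, 0], "slide": [0, 0, 1], "jaw": 0},
    {"dr": [0, 0, 0], "slide": [0, 0, 1.5], "jaw": 0},
    {"dr": [0, 0, 0], "slide": [0, 0, 2], "jaw": 0},
    {"dr": [0, 0, 0], "slide": [0, 0, 2.5], "jaw": 0},
    {"dr": [0, 0, 0], "slide": [0, 0, 3], "jaw": 0},
    {"dr": [0, 0, 0], "slide": [0, 0, 3.5], "jaw": 0},
    {"dr": [0, 0, 0], "slide": [0, 0, 4], "jaw": 0},
  ],
)

```text
clock: 12.35
position: [604.5, -156.8, 23.8]
ee_rot: [0.731, -0.683, 0.001, 0.0]
contact_force: [-5.7, 0.2, 15.7]
gripper_width: -0.1
grasp_force: 7.5
```

Run:
```python
from h import *
s,im=snap("wrist","w5.png");print(s["position"],s["contact_force"],s["wrist_torque"],s["joint_efforts"])
K,V,_=cam("wrist",s);m,st=mask(im);print(st)
for c in np.linspace(st[0]+15,st[0]+st[2]-15,7).astype(int):
    r=np.where(m[:,c])[0]; print(c,r.min(),r.max(),end=" | ")
for cy in (-152,-150,-148,-146,-144):
    rows=[w2px((604,cy+20*np.cos(a),38+20*np.sin(a)),K,V)[1] for a in np.linspace(0,2*np.pi,181)]
    print(cy,round(min(rows),1),round(max(rows),1),w2px((604,cy,58),K,V))
```

```text
[ 604.48763572 -156.78376087   23.75844165] [-5.66530812  0.23393144 15.71654721] [-0.01462652  1.52550644  0.03361805] [ 1.09652817e+00 -3.46303868e+01  1.32592919e+01  2.05541097e+00
  1.53877247e+00 -3.10511759e-02]
[  120   221   395    75 23865]
135 221 292 | 195 222 293 | 256 222 293 | 317 223 239 | 378 223 293 | 439 223 295 | 500 223 293 | -152 209.8 290.0 [316.54283384 267.98364418]
-150 213.5 293.6 [316.24109632 271.96218559]
-148 217.2 297.2 [315.94145622 275.91307162]
-146 220.9 300.7 [315.64389175 279.83658962]
-144 224.5 304.3 [315.34838141 283.73302298]
```

Contact came at TCP z ≈ 24 with about 5 N/mm stiffness. Now a rolling stroke towards the line with a light press.

step_arm(
  motion=[
    {"dr": [0, 0, 0], "slide": [-3, 0, -1.5], "jaw": 0},
    {"dr": [0, 0, 0], "slide": [-8, 0, -1.8], "jaw": 0},
    {"dr": [0, 0, 0], "slide": [-14, 0, -1.8], "jaw": 0},
    {"dr": [0, 0, 0], "slide": [-20, 0, -1.8], "jaw": 0},
    {"dr": [0, 0, 0], "slide": [-26, 0, -1.8], "jaw": 0},
    {"dr": [0, 0, 0], "slide": [-32, 0, -1.8], "jaw": 0},
    {"dr": [0, 0, 0], "slide": [-34, 0, -12], "jaw": 0},
    {"dr": [0, 0, 0], "slide": [-34, 0, -14], "jaw": 0},
  ],
)

```text
clock: 13.4
position: [602.7, -121.9, 35.7]
ee_rot: [0.731, -0.683, 0.001, -0.001]
contact_force: [-0.2, -0.5, -0.4]
gripper_width: -0.2
grasp_force: 0.0
```

```bash
cat > loc.py <<'E'
from h import *
import sys
from scipy.optimize import least_squares
def edges(m,st):
    e=[];x0,y0,w,h=st[:4]
    for c in np.r_[np.arange(x0+15,x0+w-15,10)]:
        if 270<c<365: continue
        r=np.where(m[:,c])[0]
        if len(r): e.append((c,r.min()-1,r.max()+1))
    return np.array(e,float)
def sil(P,d,K,V):
    n=np.array([-d[1],d[0]]);L=[]
    for s in(-70,70):
        q=[]
        for a in np.linspace(0,2*np.pi,73):
            w=P+d*s+n*20*np.cos(a); q.append(w2px((w[0],w[1],38+20*np.sin(a)),K,V))
        q=np.array(q); L.append((q[q[:,1].argmin()],q[q[:,1].argmax()]))
    return L
def loc(fn):
    s,im=snap("wrist",fn);K,V,_=cam("wrist",s);m,st=mask(im);e=edges(m,st)
    def res(t):
        d=np.array([np.cos(t[1]),np.sin(t[1])]);P=np.array([t[2],t[0]]);L=sil(P,d,K,V);o=[]
        for k in(0,1):
            a,b=L[0][k],L[1][k]; o.append(e[:,1+k]-(a[1]+(b[1]-a[1])*(e[:,0]-a[0])/(b[0]-a[0])))
        cols=[w2px((*(P+d*q),38),K,V)[0] for q in(90,-90)]
        return np.concatenate(o+[[cols[0]-st[0],cols[1]-st[0]-st[2]+1]])
    t=least_squares(res,[s["position"][1],a_-.05,s["position"][0]],loss="soft_l1").x
    d=np.array([np.cos(t[1]),np.sin(t[1])]);P=np.array([t[2],t[0]])
    out=[((P+d*q-S)@ex,(P+d*q-S)@ey) for q in(90,-90)]
    tip=s["position"][:2]-S
    print("mask",st,"rms",np.sqrt(np.mean(res(t)**2)).round(2))
    print("far(X,Y)",np.round(out[0],1),"near",np.round(out[1],1),"tool XY",np.round([tip@ex,tip@ey],1),"z",s["position"][2].round(1),"F",s["contact_force"].round(1),"t",s["clock"],
     "phi",np.degrees(2*np.arctan2(s["ee_rot"][1],s["ee_rot"][0])).round(1),"blank yaw",np.degrees(t[1]).round(2))
    # in tool frame
    phi=2*np.arctan2(s["ee_rot"][1],s["ee_rot"][0]);tx=np.array([np.cos(phi),np.sin(phi)]);ty=np.array([np.sin(phi),-np.cos(phi)])
    w=P-s["position"][:2]; print("blank centre in tool x,y",(w@tx).round(1),(w@ty).round(1))
loc(sys.argv[1])
E
python3 loc.py w6.png
```

```text
mask [  130   179   379    73 25695] rms 4.58
far(X,Y) [-15.1 -96.7] near [-194.7  -84.5] tool XY [-106.2  -81.5] z 35.7 F [-0.2 -0.5 -0.4] t 13.4 phi -86.1 blank yaw 3.42
blank centre in tool x,y 9.0 -1.8
```

step_arm(
  motion=[
    {"dr": [0, 0, 0], "slide": [16, -2, -1], "jaw": 0},
    {"dr": [0, 0, 0], "slide": [17, -2, 10], "jaw": 0},
    {"dr": [0, 0, 0], "slide": [15, -2, 12.2], "jaw": 0},
    {"dr": [0, 0, 0], "slide": [8, -2, 12.2], "jaw": 0},
    {"dr": [0, 0, 0], "slide": [0, -2, 12.2], "jaw": 0},
    {"dr": [0, 0, 0], "slide": [-8, -2, 12.2], "jaw": 0},
    {"dr": [0, 0, 0], "slide": [-17, -2, 12.2], "jaw": 0},
    {"dr": [0, 0, 0], "slide": [-19, -2, 0], "jaw": 0},
  ],
)

```text
clock: 14.45
position: [601.5, -102.8, 33.8]
ee_rot: [0.73, -0.683, -0.001, 0.001]
contact_force: [-0.0, -0.1, 0.4]
gripper_width: -0.3
grasp_force: 0.0
```

```bash
python3 loc.py w7.png
```

```text
mask [  128   183   383    74 26261] rms 5.09
far(X,Y) [-10.8 -76.4] near [-190.4  -64.8] tool XY [-104.8  -62.4] z 33.8 F [-0.  -0.1  0.4] t 14.45 phi -86.2 blank yaw 3.61
blank centre in tool x,y 8.0 -4.8
```

step_arm(
  motion=[
    {"dr": [0, 0, 0], "slide": [16, 0, -1], "jaw": 0},
    {"dr": [0, 0, 0], "slide": [16, 0, 9], "jaw": 0},
    {"dr": [0, 0, 0], "slide": [14, 0, 11.2], "jaw": 0},
    {"dr": [0, 0, 0], "slide": [7, 0, 11.2], "jaw": 0},
    {"dr": [0, 0, 0], "slide": [-1, 0, 11.2], "jaw": 0},
    {"dr": [0, 0, 0], "slide": [-9, 0, 11.2], "jaw": 0},
    {"dr": [0, 0, 0], "slide": [-18, 0, 11.2], "jaw": 0},
    {"dr": [0, 0, 0], "slide": [-20, 0, 0], "jaw": 0},
  ],
)

```text
clock: 15.5
position: [600.0, -82.8, 33.7]
ee_rot: [0.73, -0.683, -0.001, 0.001]
contact_force: [-0.5, -0.1, 0.2]
gripper_width: 0.4
grasp_force: 0.0
```

```bash
python3 loc.py w8.png
```

```text
mask [  127   184   384    73 26275] rms 5.15
far(X,Y) [ -8.9 -55.5] near [-188.6  -43.9] tool XY [-103.8  -42.4] z 33.7 F [-0.5 -0.1  0.2] t 15.5 phi -86.2 blank yaw 3.6
blank centre in tool x,y 7.0 -5.5
```

step_arm(
  motion=[
    {"dr": [0, 0, 0], "slide": [15, 0, -1], "jaw": 0},
    {"dr": [0, 0, 0], "slide": [15, 0, 9], "jaw": 0},
    {"dr": [0, 0, 0], "slide": [13, 0, 11.2], "jaw": 0},
    {"dr": [0, 0, 0], "slide": [6, 0, 11.2], "jaw": 0},
    {"dr": [0, 0, 0], "slide": [-2, 0, 11.2], "jaw": 0},
    {"dr": [0, 0, 0], "slide": [-10, 0, 11.2], "jaw": 0},
    {"dr": [0, 0, 0], "slide": [-18, 0, 11.2], "jaw": 0},
    {"dr": [0, 0, 0], "slide": [-20, 0, 0], "jaw": 0},
  ],
)

```text
clock: 16.55
position: [598.8, -62.9, 33.8]
ee_rot: [0.73, -0.683, -0.001, 0.001]
contact_force: [-0.5, 0.5, -0.2]
gripper_width: 0.1
grasp_force: 0.0
```

```bash
python3 loc.py w9.png
```

```text
mask [  128   185   383    76 26391] rms 5.01
far(X,Y) [ -7.8 -35.4] near [-187.4  -23.1] tool XY [-102.5  -22.4] z 33.8 F [-0.5  0.5 -0.2] t 16.55 phi -86.2 blank yaw 3.37
blank centre in tool x,y 6.5 -5.3
```

step_arm(
  motion=[
    {"dr": [0, 0, 0], "slide": [14, 0, -1], "jaw": 0},
    {"dr": [0, 0, 0], "slide": [14, 0, 9], "jaw": 0},
    {"dr": [0, 0, 0], "slide": [12, 0, 11.2], "jaw": 0},
    {"dr": [0, 0, 0], "slide": [5, 0, 11.2], "jaw": 0},
    {"dr": [0, 0, 0], "slide": [-2, 0, 11.2], "jaw": 0},
    {"dr": [0, 0, 0], "slide": [-10, 0, 11.2], "jaw": 0},
    {"dr": [0, 0, 0], "slide": [-18, 0, 11.2], "jaw": 0},
    {"dr": [0, 0, 0], "slide": [-20, 0, 0], "jaw": 0},
  ],
)

```text
clock: 17.6
position: [597.4, -43.0, 33.8]
ee_rot: [0.73, -0.683, -0.001, 0.001]
contact_force: [0.7, 0.3, 0.5]
gripper_width: 0.0
grasp_force: 0.0
```

```bash
python3 loc.py w10.png
```

```text
mask [  128   186   383    72 25659] rms 5.43
far(X,Y) [ -6.9 -15. ] near [-186.6   -3.6] tool XY [-101.3   -2.5] z 33.8 F [0.7 0.3 0.5] t 17.6 phi -86.2 blank yaw 3.66
blank centre in tool x,y 6.5 -5.0
```

The blank has rolled ~94 mm. Next I go behind its near end, with the tool squared to the line.

step_arm(
  motion=[
    {"dr": [0, 0, 0], "slide": [2, 10, -8], "jaw": 0},
    {"dr": [0, 0, -0.2], "slide": [5, 50, -8], "jaw": 0},
    {"dr": [0, 0, -0.44], "slide": [7, 95, -8], "jaw": 0},
    {"dr": [0, 0, -0.44], "slide": [9, 121, -8], "jaw": 0},
    {"dr": [0, 0, -0.44], "slide": [9, 121, 5], "jaw": 0},
    {"dr": [0, 0, -0.44], "slide": [9, 121, 20], "jaw": 0},
    {"dr": [0, 0, -0.44], "slide": [9, 121, 27.5], "jaw": 0},
    {"dr": [0, 0, -0.44], "slide": [9, 121, 27.5], "jaw": 0},
  ],
)

```text
clock: 18.65
position: [478.4, -60.4, 6.7]
ee_rot: [0.751, -0.66, -0.0, 0.001]
contact_force: [-0.3, 0.1, -0.4]
gripper_width: -0.2
grasp_force: 0.0
```

Run:
```python
from h import *
s,im=snap("wrist","w11.png");w=s["position"][:2]-S
print(w@ex,w@ey,s["position"],s["contact_force"],2*np.degrees(np.arctan2(s["ee_rot"][1],s["ee_rot"][0])))
```

```text
-221.54008585202544 -4.609365196735205 [478.44702161 -60.36015793   6.65717636] [-0.32598437  0.12664841 -0.35134074] -82.6357569106507
```

View pics/w11.png

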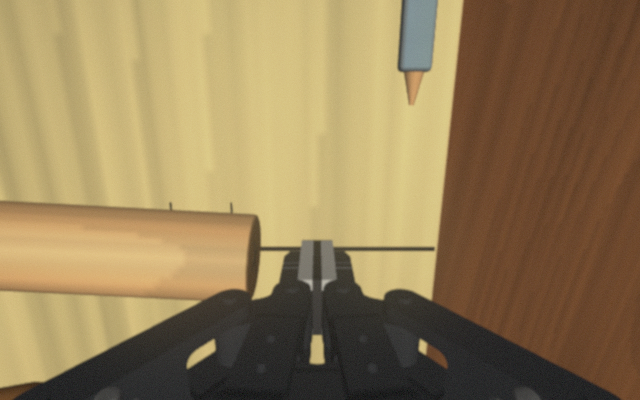

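The near end is at col ~258, about 22–25 mm ahead of the finger centre, so the gap to the batten is ~13 mm. I push it lengthwise, slightly off-centre so that it squares up.

step_arm(
  motion=[
    {"dr": [0, 0, 0], "slide": [8, 0, 0], "jaw": 0},
    {"dr": [0, 0, 0], "slide": [8, -3, 0], "jaw": 0},
    {"dr": [0, 0, 0], "slide": [8, -6, 0], "jaw": 0},
    {"dr": [0, 0, 0], "slide": [8, -9, 0], "jaw": 0},
    {"dr": [0, 0, 0], "slide": [8, -11, 0], "jaw": 0},
    {"dr": [0, 0, 0], "slide": [8, -13, 0], "jaw": 0},
    {"dr": [0, 0, 0], "slide": [8, -15, 0], "jaw": 0},
    {"dr": [0, 0, 0], "slide": [8, -17, 0], "jaw": 0},
  ],
)

```text
clock: 19.7
position: [495.9, -66.0, 7.3]
ee_rot: [0.751, -0.66, -0.0, 0.0]
contact_force: [-0.7, 0.2, 0.4]
gripper_width: 0.2
grasp_force: 0.5
```

step_arm(
  motion=[
    {"dr": [0, 0, 0], "slide": [0, -0.6, 0], "jaw": 0},
    {"dr": [0, 0, 0], "slide": [0, -1.2, 0], "jaw": 0},
    {"dr": [0, 0, 0], "slide": [0, -1.8, 0], "jaw": 0},
    {"dr": [0, 0, 0], "slide": [0, -2.4, 0], "jaw": 0},
    {"dr": [0, 0, 0], "slide": [0, -3, 0], "jaw": 0},
    {"dr": [0, 0, 0], "slide": [0, -3.4, 0], "jaw": 0},
    {"dr": [0, 0, 0], "slide": [0, -3.7, 0], "jaw": 0},
    {"dr": [0, 0, 0], "slide": [0, -4, 0], "jaw": 0},
  ],
)

```text
clock: 20.7
position: [500.3, -65.4, 7.4]
ee_rot: [0.751, -0.66, -0.0, 0.0]
contact_force: [-0.9, -0.0, 0.2]
gripper_width: -0.2
grasp_force: 0.4
```

Run:
```python
from h import *
s,im=snap("wrist","w12.png");w=s["position"][:2]-S; K,V,_=cam("wrist",s)
print(w@ex,w@ey,s["position"],s["contact_force"],s["clock"])
st2,t=snap("top","t2.png")
m,st=mask(im);print(st)
# near end face: rightmost col per row
for r in range(200,300,10):
    c=np.where(m[r])[0]; print(r,c.max() if len(c) else None,end=" | ")
print()
for X in (-180,-185,-190): 
    P=S+X*ex-10*ey; print(X,w2px((*P,58),K,V),w2px((*P,38),K,V))
```

```text
-200.464169654361 -12.444398081659086 [500.3485498  -65.449858     7.42056101] [-0.9202495  -0.03536538  0.24264004] 20.7
[    0   221   286    91 21615]
200 None | 210 None | 220 None | 230 209 | 240 285 | 250 285 | 260 282 | 270 280 | 280 278 | 290 271 | 
-180 [265.73326819 281.99386317] [271.79187435 259.59168187]
-185 [278.08399573 282.0035027 ] [282.66539646 259.60099729]
-190 [290.43368549 282.01314141] [293.53811417 259.61031203]
```

The near end is now at X ≈ -186, so the far end is about 6 mm short. I keep pushing.

step_arm(
  motion=[
    {"dr": [0, 0, 0], "slide": [0, -0.7, 0], "jaw": 0},
    {"dr": [0, 0, 0], "slide": [0, -1.4, 0], "jaw": 0},
    {"dr": [0, 0, 0], "slide": [0, -2.1, 0], "jaw": 0},
    {"dr": [0, 0, 0], "slide": [0, -2.8, 0], "jaw": 0},
    {"dr": [0, 0, 0], "slide": [0, -3.5, 0], "jaw": 0},
    {"dr": [0, 0, 0], "slide": [0, -4.2, 0], "jaw": 0},
    {"dr": [0, 0, 0], "slide": [0, -4.6, 0], "jaw": 0},
    {"dr": [0, 0, 0], "slide": [0, -5, 0], "jaw": 0},
  ],
)

```text
clock: 21.8
position: [505.3, -64.8, 7.4]
ee_rot: [0.751, -0.66, -0.0, 0.0]
contact_force: [-1.1, -1.1, 0.8]
gripper_width: 0.1
grasp_force: 0.5
```

step_arm(
  motion=[
    {"dr": [0, 0, 0], "slide": [0, -0.3, 0], "jaw": 0},
    {"dr": [0, 0, 0], "slide": [0, -0.6, 0], "jaw": 0},
    {"dr": [0, 0, 0], "slide": [0, -0.9, 0], "jaw": 0},
    {"dr": [0, 0, 0], "slide": [0, -1.2, 0], "jaw": 0},
    {"dr": [0, 0, 0], "slide": [0, -1.4, 0], "jaw": 0},
    {"dr": [0, 0, 0], "slide": [0, -1.6, 0], "jaw": 0},
    {"dr": [0, 0, 0], "slide": [0, -1.8, 0], "jaw": 0},
    {"dr": [0, 0, 0], "slide": [0, -2, 0], "jaw": 0},
  ],
)

```text
clock: 22.8
position: [507.2, -64.6, 7.4]
ee_rot: [0.751, -0.66, -0.0, 0.0]
contact_force: [-1.5, -0.4, 0.6]
gripper_width: -0.2
grasp_force: 0.6
```

step_arm(
  motion=[
    {"dr": [0, 0, 0], "slide": [0, -0.3, 0], "jaw": 0},
    {"dr": [0, 0, 0], "slide": [0, -0.6, 0], "jaw": 0},
    {"dr": [0, 0, 0], "slide": [0, -0.9, 0], "jaw": 0},
    {"dr": [0, 0, 0], "slide": [0, -1.2, 0], "jaw": 0},
    {"dr": [0, 0, 0], "slide": [0, -1.4, 0], "jaw": 0},
    {"dr": [0, 0, 0], "slide": [0, -1.6, 0], "jaw": 0},
    {"dr": [0, 0, 0], "slide": [0, -1.8, 0], "jaw": 0},
    {"dr": [0, 0, 0], "slide": [0, -2, 0], "jaw": 0},
  ],
)

```text
clock: 23.8
position: [507.4, -64.6, 7.1]
ee_rot: [0.751, -0.66, -0.001, 0.001]
contact_force: [-5.6, -1.0, 3.5]
gripper_width: -0.1
grasp_force: 3.2
```

Run:
```python
from h import *
s,im=snap("wrist","w13.png");w=s["position"][:2]-S; K,V,_=cam("wrist",s)
print(w@ex,w@ey,s["contact_force"],s["clock"])
m,st=mask(im);print(st)
for c in range(10,260,40):
    r=np.where(m[:,c])[0]; print(c,r.min(),r.max(),end=" | ")
print()
for r in (250,260,270,280): print(r,np.where(m[r])[0].max())
for Y in(-15,-5):
  for X in (-120,-180): P=S+X*ex+Y*ey; print(X,Y,w2px((*P,38),K,V))
```

```text
-193.34082930532668 -12.546168279560066 [-5.56970449 -0.98975527  3.52833362] 23.8
[    0   224   286    90 21199]
10 225 304 | 50 226 306 | 90 227 308 | 130 229 311 | 170 231 313 | 210 232 296 | 250 234 295 | 
250 285
260 282
270 280
280 278
-120 -15 [155.12532848 250.31160066]
-180 -15 [287.23540177 250.15437526]
-120 -5 [157.89331803 270.14885871]
-180 -5 [287.72490814 269.96061323]
```

The blank now bears on the batten (5.6 N) but is still ~2° off. I swing the near end to the right while holding it lightly.

step_arm(
  motion=[
    {"dr": [0, 0, 0], "slide": [0, -0.5, 0], "jaw": 0},
    {"dr": [0, 0, 0], "slide": [1, -0.5, 0], "jaw": 0},
    {"dr": [0, 0, 0], "slide": [2, -0.5, 0], "jaw": 0},
    {"dr": [0, 0, 0], "slide": [3.5, -0.5, 0], "jaw": 0},
    {"dr": [0, 0, 0], "slide": [5, -0.5, 0], "jaw": 0},
    {"dr": [0, 0, 0], "slide": [6, -0.5, 0], "jaw": 0},
    {"dr": [0, 0, 0], "slide": [7, -0.5, 0], "jaw": 0},
    {"dr": [0, 0, 0], "slide": [7, -0.5, 0], "jaw": 0},
  ],
)

```text
clock: 24.85
position: [509.0, -71.4, 6.8]
ee_rot: [0.751, -0.66, -0.001, 0.001]
contact_force: [-4.8, -0.5, 1.1]
gripper_width: -0.1
grasp_force: 2.6
```

```bash
cat > ed.py <<'E'
from h import *
import sys
s,im=snap("wrist",sys.argv[1]);w=s["position"][:2]-S
print(w@ex,w@ey,s["position"][2],s["contact_force"],s["clock"],s["grasp_force"])
m,st=mask(im);print(st)
cs=np.arange(10,190,6); a=np.array([[np.where(m[:,c])[0].min(),np.where(m[:,c])[0].max()] for c in cs])
print("top",np.polyfit(cs,a[:,0],1),"bot",np.polyfit(cs,a[:,1],1))
print([int(np.where(m[r])[0].max()) for r in (250,260,270,280)])
E
python3 ed.py w14.png
```

```text
-192.64754762666158 -19.463618120139706 6.831633128889424 [-4.75831344 -0.46609698  1.14495914] 24.85 2.562743470771238
[    0   235   285    84 20490]
top [4.44938821e-03 2.35368409e+02] bot [4.48646644e-03 3.14731479e+02]
[284, 282, 280, 278]
```

Squared to within 0.3°. Now I back off, lift and go over the blank's middle to look.

step_arm(
  motion=[
    {"dr": [0, 0, 0], "slide": [0, 6, 0], "jaw": 0},
    {"dr": [0, 0, 0], "slide": [0, 14, -8], "jaw": 0},
    {"dr": [0, 0, 0], "slide": [0, 14, -25], "jaw": 0},
    {"dr": [0, 0, 0], "slide": [0, 0, -40], "jaw": 0},
    {"dr": [0, 0, 0], "slide": [-1, -40, -40], "jaw": 0},
    {"dr": [0, 0, 0], "slide": [-2, -80, -40], "jaw": 0},
    {"dr": [0, 0, 0], "slide": [-2, -101, -35], "jaw": 0},
    {"dr": [0, 0, 0], "slide": [-2, -101, -30], "jaw": 0},
  ],
)

```text
clock: 25.9
position: [612.4, -55.8, 37.7]
ee_rot: [0.751, -0.66, 0.001, -0.001]
contact_force: [-0.4, 0.9, 0.3]
gripper_width: 0.3
grasp_force: 0.0
```

```bash
sed -i 's/,loss="soft_l1"//; s/cols\[0\]-st\[0\],cols\[1\]-st\[0\]-st\[2\]+1/cols[0]-st[0]-5,cols[1]-st[0]-st[2]+6/' loc.py; python3 loc.py w15.png
python3 - <<'E'
from h import *
q=R.from_matrix(np.c_[[np.cos(f:=np.radians(-82.636)),np.sin(f),0],[np.sin(f),-np.cos(f),0],[0,0,-1]]).as_quat()
K,V,_=cam("wrist",dict(ee_rot=q,position=[478.447,-60.36,6.657]))
im=cv2.imread("pics/w11.png");g=im.sum(2).astype(int)
for c in (266,280,400,425): print(c,230+g[230:265,c].argmin())
for X in(-205,-280): print(w2px((*(S+X*ex),18),K,V),w2px((*(S+X*ex+ey*2),18),K,V))
E
```

```text
mask [  136   205   366    74 22389] rms 3.8
far(X,Y) [  0.6 -12.5] near [-179.4   -9.7] tool XY [-88.1 -17.1] z 37.7 F [-0.4  0.9  0.3] t 25.9 phi -82.6 blank yaw 6.45
blank centre in tool x,y -6.0 1.3
266 248
280 248
400 249
425 249
[284.15113645 246.47510706] [284.24705742 250.04084017]
[429.86385764 246.58435954] [429.50997232 250.14810235]
```

step_arm(
  motion=[
    {"dr": [0, 0, 0], "slide": [1, 3, 10], "jaw": 0},
    {"dr": [0, 0, 0], "slide": [1, 3, 14.3], "jaw": 0},
    {"dr": [0, 0, 0], "slide": [-2, 3, 14.3], "jaw": 0},
    {"dr": [0, 0, 0], "slide": [-7, 3, 14.3], "jaw": 0},
    {"dr": [0, 0, 0], "slide": [-12, 3, 14.3], "jaw": 0},
    {"dr": [0, 0, 0], "slide": [-17, 3, 14.3], "jaw": 0},
    {"dr": [0, 0, 0], "slide": [-20, 3, 14.3], "jaw": 0},
    {"dr": [0, 0, 0], "slide": [-21, 3, 14.3], "jaw": 0},
  ],
)

```text
clock: 26.95
position: [603.5, -36.5, 24.0]
ee_rot: [0.751, -0.66, -0.0, 0.001]
contact_force: [-2.8, -2.6, 4.8]
gripper_width: -0.0
grasp_force: 2.7
```

step_arm(
  motion=[
    {"dr": [0, 0, 0], "slide": [0, 0, 0], "jaw": 0},
    {"dr": [0, 0, 0], "slide": [0, 0, -2], "jaw": 0},
    {"dr": [0, 0, 0], "slide": [0, 0, -6], "jaw": 0},
    {"dr": [0, 0, 0], "slide": [0, 0, -14], "jaw": 0},
    {"dr": [0, 0, 0], "slide": [0, 20, -40], "jaw": 0},
    {"dr": [0, 0, 0], "slide": [0, 60, -60], "jaw": 0},
    {"dr": [0, 0, 0], "slide": [0, 60, -60], "jaw": 0},
    {"dr": [0, 0, 0], "slide": [0, 60, -60], "jaw": 0},
  ],
)

```text
clock: 27.95
position: [546.1, -43.3, 83.6]
ee_rot: [0.751, -0.66, 0.001, -0.001]
contact_force: [0.3, -0.9, -0.6]
gripper_width: -0.2
grasp_force: 0.0
```

```bash
python3 loc.py w16.png
python3 - <<'E'
from h import *
s=arm.read_state();K,V,_=cam("wrist",s);im=cv2.imread("pics/w16.png")
for X in(0,-180,-200,-230,-260): print(X,w2px((*(S+X*ex),18),K,V),w2px((*(S+X*ex+ey*2),18),K,V),w2px((*(S+X*ex),38),K,V))
E
```

```text
mask [   66   168   296    60 16415] rms 2.33
far(X,Y) [ 5.9 -2.7] near [-174.     0.2] tool XY [-152.2    3.7] z 83.6 F [ 0.3 -0.9 -0.6] t 27.95 phi -82.6 blank yaw 6.4
blank centre in tool x,y 5.0 -68.2
0 [104.37821532 191.14682711] [104.84416877 193.82710675] [ 86.7697782  199.14892019]
-180 [355.07794637 191.50408329] [354.98872449 194.18236593] [358.26656677 199.53189241]
-200 [382.9195138  191.54375853] [382.76866752 194.22181944] [388.41650706 199.57442179]
-230 [424.67663362 191.60326394] [424.43337387 194.2809923 ] [433.63528274 199.6382072 ]
-260 [466.42747712 191.6627604 ] [466.09183163 194.34015629] [478.84669833 199.70198223]
```

View pics/w16.png

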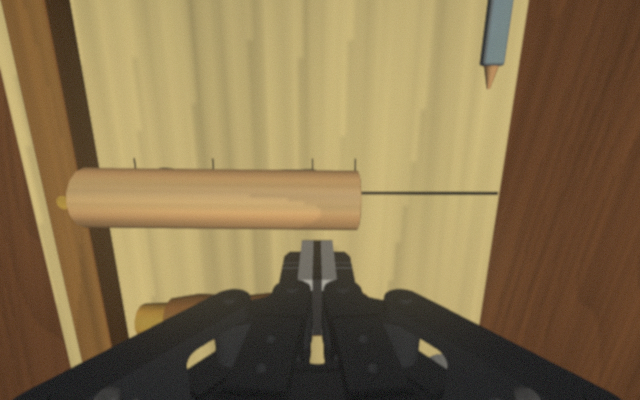

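The view shows the line at row 193 and the blank spanning cols 66–361. Its near end is centred on row ~200 and its far end on ~197.5. I'll measure that more sharply with edge gradients, with no further viewing.

```bash
cat > fine.py <<'E'
from h import *
import sys
def run(fn,s,K,V,c0,c1,r0,r1):
    im=cv2.imread("pics/"+fn); h=cv2.cvtColor(im,cv2.COLOR_BGR2HSV)[...,0].astype(float); h=cv2.GaussianBlur(h,(5,5),1)
    cs=np.arange(c0,c1,4);T=[];B=[]
    for c in cs:
        g=h[r0:r1,c]; i=np.where(g<20.5)[0]; T.append(r0+i.min()); B.append(r0+i.max())
    def rob(y):
        y=np.array(y,float);p=np.polyfit(cs,y,1)
        for _ in range(5): k=abs(np.polyval(p,cs)-y)<1.5; p=np.polyfit(cs[k],y[k],1) if k.sum()>8 else p
        return p
    pt,pb=rob(T),rob(B); mid=(pt+pb)/2; print("edges",pt,pb)
    Y=np.linspace(-12,12,49)
    for X,n in((-20,"far"),(-160,"near")):
        f=[]
        for y in Y:
            q=np.array([w2px((*(S+X*ex+(y+20*np.cos(a))*ey),38+20*np.sin(a)),K,V) for a in np.linspace(0,2*np.pi,91)])
            c=w2px((*(S+X*ex+y*ey),38),K,V)[0]
            f.append(((q[:,1].min()+q[:,1].max())/2)-np.polyval(mid,c))
        print(n,"Y=",np.interp(0,f,Y).round(2))
    g=im.sum(2).astype(int); L=[]
    for X in np.arange(-215,-260,-3):
        c,r=w2px((*(S+X*ex),18),K,V); c=int(round(c)); r1_=int(r)
        if c<638: L.append((r1_-9+g[r1_-9:r1_+10,c].argmin()-r)/(w2px((*(S+X*ex+ey),18),K,V)[1]-r))
    print("line Y bias",np.median(L).round(2))
if __name__=="__main__":
    fn=sys.argv[1]; new=len(sys.argv)>2
    if new: s,_=snap("wrist",fn)
    else: s=arm.read_state()
    K,V,_=cam("wrist",s); print(s["position"].round(1),s["clock"]); run(fn,s,K,V,95,345,150,250)
E
python3 fine.py w16.png
```

```text
[546.2 -43.3  83.1] 28.0
edges [1.07212107e-02 1.66291903e+02] [1.02966590e-02 2.29713286e+02]
far Y= 0.01
near Y= 1.34
line Y bias 1.03
```

step_arm(
  motion=[
    {"dr": [0, 0, 0], "slide": [10, 20, -20], "jaw": 0},
    {"dr": [0, 0, 0], "slide": [50, 40, -40], "jaw": 0},
    {"dr": [0, 0, 0], "slide": [100, 60, -60], "jaw": 0},
    {"dr": [0, 0, 0], "slide": [150, 80, -70], "jaw": 0},
    {"dr": [0, 0, 0], "slide": [200, 90, -80], "jaw": 0},
    {"dr": [0, 0, 0], "slide": [250, 90, -80], "jaw": 0},
    {"dr": [0, 0, 0], "slide": [250, 90, -80], "jaw": 0},
    {"dr": [0, 0, 0], "slide": [250, 90, -80], "jaw": 0},
  ],
)

```text
clock: 29.0
position: [488.2, -303.0, 162.0]
ee_rot: [0.751, -0.66, -0.001, 0.0]
contact_force: [-0.4, -0.3, -0.2]
gripper_width: 0.0
grasp_force: 0.0
```

Run:
```python
from h import *
s,im=snap("top","t3.png");K,V,_=cam("top")
print(s["position"],s["clock"])
# rectify to line frame at axis height z=38, 2 px/mm: X -260..30, Y -80..80
def rect(img,z):
    src=[];dst=[]
    for X,Y in((-260,-80),(-260,80),(30,80),(30,-80)):
        src.append(w2px((*(S+X*ex+Y*ey),z),K,V)); dst.append(((X+260)*2,(80-Y)*2))
    H=cv2.getPerspectiveTransform(np.float32(src),np.float32(dst)); return cv2.warpPerspective(img,H,(580,320),flags=cv2.INTER_CUBIC)
for f in("top0.png","t3.png"):
    i=cv2.imread("pics/"+f); a=rect(i,38); b=rect(i,18)
    g=b.sum(2).astype(int); L=[80-(120+g[120:200,c].argmin())/2 for c in range(20,100,4)]
    print(f,"line Y",np.median(L))
    if f=="t3.png":
        h=cv2.cvtColor(a,cv2.COLOR_BGR2HSV)
        for X in (-190,-184,-180,-176,-170,-140,-100,-60,-20,-10,-4,0,4,8): 
            col=h[:,int((X+260)*2),0]; k=np.where(col[70:250]<20)[0]+70
            print(X,(80-k.min()/2,80-k.max()/2,len(k)) if len(k) else None)
```

```text
[ 488.24490858 -302.98953876  161.97192136] 29.0
top0.png line Y 0.0
t3.png line Y 0.0
-190 None
-184 (np.float64(3.5), np.float64(0.0), 8)
-180 (np.float64(19.0), np.float64(-20.0), 79)
-176 (np.float64(20.0), np.float64(-21.0), 83)
-170 (np.float64(20.0), np.float64(-21.0), 83)
-140 (np.float64(20.0), np.float64(-22.0), 85)
-100 (np.float64(19.5), np.float64(-22.0), 84)
-60 (np.float64(18.0), np.float64(-21.5), 80)
-20 (np.float64(18.0), np.float64(-22.0), 81)
-10 (np.float64(17.5), np.float64(-22.0), 80)
-4 (np.float64(44.0), np.float64(-43.5), 151)
0 (np.float64(45.0), np.float64(-44.5), 180)
4 (np.float64(45.0), np.float64(-44.5), 180)
8 (np.float64(45.0), np.float64(-44.5), 180)
```

The top view gives near Y ≈ -0.5 and far Y ≈ -2.2, both within 5 mm. One consistent check of the lengthwise position: the near-end edge in contact (w14) against now (w16).

Run:
```python
from h import *
f=np.radians(-82.636);q=R.from_matrix(np.c_[[np.cos(f),np.sin(f),0],[np.sin(f),-np.cos(f),0],[0,0,-1]]).as_quat()
for fn,p,rows in(("w14.png",[509.0,-71.4,6.83],(245,255)),("w16.png",[546.15,-43.3,83.3],(180,185,215))):
    K,V,_=cam("wrist",dict(ee_rot=q,position=p)); h=cv2.cvtColor(cv2.imread("pics/"+fn),cv2.COLOR_BGR2HSV)
    m,st=mask(cv2.imread("pics/"+fn))
    for r in rows:
        c=np.where(m[r])[0].max()+1; 
        for z in(38,55): w=px2w((c,r),z,K,V)[:2]-S; print(fn,r,c,"z",z,"X",(w@ex).round(1),"Y",(w@ey).round(1))
```

```text
w14.png 245 285 z 38 X -178.5 Y -24.6
w14.png 245 285 z 55 X -180.1 Y -32.2
w14.png 255 284 z 38 X -177.9 Y -19.6
w14.png 255 284 z 55 X -179.6 Y -27.8
w16.png 180 361 z 38 X -181.4 Y -13.2
w16.png 180 361 z 55 X -179.1 Y -17.3
w16.png 185 361 z 38 X -181.5 Y -9.9
w16.png 185 361 z 55 X -179.3 Y -14.2
w16.png 215 361 z 38 X -182.3 Y 11.0
w16.png 215 361 z 55 X -180.0 Y 5.0
```

The near end stands at X ≈ -179.5 both in the pressed picture and now, so the blank is still flush with the batten. I hand in.

```bash
python3 -c "
from bench import arm
print(arm.job_done())"
```

```text
the job is handed in; nothing more can be done
None
```

I rolled the blank onto the centreline and set its end against the batten (last measured: near end about 0.5 mm and far end about 2 mm off the line, end flush within camera accuracy), then handed the job in at about 29 s; the hand-in returned no verdict.

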